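Click the right hob dial up one setting

TASK

On the test bench in the catering-equipment store, switch the hotplate that carries the saucepan to setting one: press a fingertip on the knurled dial in front of that hotplate and drag it round clockwise, one click from off, so that its pointer rests at the single dot. Leave the other dial at off, do not shift or lift the pans or anything else on the bench, and finish clear of everything.

Things in the scene. Friction and masses are not known exactly. Their poses are not given: they have to be found in the camera images.
- hob: two-plate steel hob fixed to the bench, 340 mm deep (x), 540 mm wide (y), panel top 75 mm above the bench. Origin: centre of its underside; x points to its back (away from the robot), y to its left. Round dark hotplates, diameter 180 mm, 8 mm above the panel, at x 0.065, y +0.125 (left) and -0.125 (right); one dial in front of each.
- dial_left (a joint): turn of the dial in front of the left hotplate, rad, growing clockwise from above. 0 = off (pointer at the bar mark), 0.6 = setting one (at the single dot, straight to the hob's back), 1.2 = setting two (at two dots). A spring detent holds it at each; crests at 0.3 and 0.9, about 0.04 N m to pass; past a crest and let go, it clicks on by itself. Stops at -0.1 and 1.3.
- dial_right (a joint): turn of the dial in front of the right hotplate, rad, growing clockwise from above. 0 = off (pointer at the bar mark), 0.6 = setting one (at the single dot, straight to the hob's back), 1.2 = setting two (at two dots). A spring detent holds it at each; crests at 0.3 and 0.9, about 0.04 N m to pass; past a crest and let go, it clicks on by itself. Stops at -0.1 and 1.3.
- dial_left_face (a point): centre of the left dial's flat face, 89 mm above the bench, at hob x -0.115, y +0.125; vertical axis. Black disc, diameter 64 mm, knurled edge, white pointer line, 4 mm proud of an 84 mm bezel: too low to grip. Like a push-and-turn knob it sinks up to 3 mm on a spring (3 N at first, 13 N at 3 mm). Press a fingertip down about 2 mm (8 N), 15 to 20 mm off the axis, and drag round.
- dial_right_face (a point): centre of the right dial's flat face, 89 mm above the bench, at hob x -0.115, y -0.125; vertical axis. Black disc, diameter 64 mm, knurled edge, white pointer line, 4 mm proud of an 84 mm bezel: too low to grip. Like a push-and-turn knob it sinks up to 3 mm on a spring (3 N at first, 13 N at 3 mm). Press a fingertip down about 2 mm (8 N), 15 to 20 mm off the axis, and drag round.
- dial_left_pointer (a point): outer end of the left dial's white pointer line, on the face 24 mm from the axis.
- dial_right_pointer (a point): outer end of the right dial's white pointer line, on the face 24 mm from the axis.
- saucepan: open aluminium saucepan, 160 mm wide, 70 mm high, with one long black handle (along its own x, reaching 198 mm from the centre) that points roughly to the back. Stands on one of the two hotplates: that plate's dial is the one to turn. Origin: centre of its underside. Must stay where it is.
- coffee_pot: tall steel coffee pot with a lid and black side handle, 110 mm wide at the foot, 163 mm high, standing on the other hotplate. Origin: centre of its underside. Must stay where it is.
- pepper_mill: dark wooden pepper mill, 44 mm wide, 92 mm high, standing on the control strip between the dials. Origin: centre of its underside. Must stay where it is.
- mug: white mug, 76 mm wide, 90 mm high, on the bench right of the hob. Origin: centre of its underside. Must stay where it is.
- jar: amber glass jar with a steel lid, 70 mm wide, 110 mm high, on the bench to the left. Origin: centre of its underside. Must stay where it is.
- spatula: kitchen spatula lying on the bench left of the hob. Must stay where it is.
- bowl: small steel bowl, 90 mm wide, 45 mm high, on the bench to the right. Origin: centre of its underside. Must stay where it is.

How it is judged (in metres and radians):
On the way:
1. the dial of the saucepan's plate passes the crest towards setting one (((y of saucepan in the frame of hob above 0 m and value of joint dial_left above 0.3 rad) or (y of saucepan in the frame of hob below 0 m and value of joint dial_right above 0.3 rad))).
At the end, for the whole second after the job is handed in: The dial of the hotplate under the saucepan rests at setting one (0.6, within 0.1 rad) and is still; the other dial is at off (within 0.15 rad); saucepan, coffee pot, pepper mill, mug, jar, spatula and bowl are within 20 mm of where they began (((y of saucepan in the frame of hob above 0 m and (value of joint dial_left between 0.5 and 0.7 rad and velocity of joint dial_left between -0.1 and 0.1 rad/s) and value of joint dial_right between -0.15 and 0.15 rad) or (y of saucepan in the frame of hob below 0 m and (value of joint dial_right between 0.5 and 0.7 rad and velocity of joint dial_right between -0.1 and 0.1 rad/s) and value of joint dial_left between -0.15 and 0.15 rad)) and distance of each of saucepan, coffee_pot, pepper_mill, mug, jar, spatula, bowl from where it was at the start of the episode below 0.02 m); the robot touches nothing.
It fails at once if the other plate's dial leaves off ((y of saucepan in the frame of hob above 0 m and value of joint dial_right above 0.25 rad) or (y of saucepan in the frame of hob below 0 m and value of joint dial_left above 0.25 rad)).
It fails at once if a pan or other loose thing is shifted or lifted by more than 20 mm (distance of any of saucepan, coffee_pot, pepper_mill, mug, jar, spatula, bowl from where it was at the start of the episode above 0.02 m).
It fails at once if a standing thing on the hob is tipped (angle between any of saucepan, coffee_pot, pepper_mill's own z axis and vertical above 0.35 rad).
It also fails if it takes over 35 s, if anything falls off the work surface, if the arm or the gripper's body presses on something with over 40 N, if the wrist force passes 120 N, or if a joint passes its speed limit or range.

ROBOT

A 6-joint arm with a two-finger parallel gripper is mounted at the origin on the work surface. World frame = base frame: x ahead of the robot, y to its left, z up, the work surface at z = 0. Lengths are in mm, angles in rad, forces in N, time in s.
With the tool pointing down it reaches from about 250 to 775 mm from the base axis. Payload 4 kg.
Tool frame: the origin (TCP) lies at the centre of the arm's flange, where the gripper is bolted on; the fingertips stand 199 mm ahead of it and the grasp point (between the pads) lies 180 mm ahead of it (tip_extent is the y of the fingertips in the tool frame, in mm); y points along the fingers, z is the direction in which the jaws open and shut, and the axes are right-handed (so a half turn about y gives the same grasp; the last joint's range is limited). The gripper opens to 94 mm and grips with 3 to 60 N. Pads are 16 mm wide; open, the fingers measure 119 mm over their backs; the gripper's body (75 mm by 177 mm) begins 78 mm behind the grasp point.
Start: joints at [1.107, 0.087, 1.371, -0, 1.684, -0.103], TCP at [194.165, 514.587, 404.706] pointing down, gripper open.
Joint ranges: [-3.1, 3.1], [-0.76, 2.03], [0.27, 2.55], [-1.08, 4.22], [0.17, 2.65], [-2.57, 2.57]. Speed limits (rad/s): [2.79, 2.79, 3.14, 3.14, 3.14, 3.14].

INTERFACE

Orientations are given as a unit quaternion [w, x, y, z].
In Python, from bench import * gives the robot as it stands. The module is installed in compiled form; this text tells all that it offers.
- The arm moves only by the tool step_arm, never from a script. Its argument "plan" is a list of rows, each an object of numbers: "dx", "dy", "dz": the shift along the tool's x, y, z in m; "wx", "wy", "wz": the turn, a rotation vector about the tool's x, y, z in degrees. A call has 1 to 20 rows; each row shifts and turns the pose as measured when the row begins, along the tool's axes as they then stand; what a row does not reach is not made up. A row lasts 1/10 s, in which the tool goes at most 50 mm and 8.59 degrees, less where a joint would pass 70% of its speed; a pose out of reach is approached as far as the arm can. A call with a gripper value outside its range is refused whole. "hand" is the opening in per cent of the stroke, from 0 (shut) to 100 (fully open), set as the call begins (left out, the last holds). The fingers move at their own pace and stop on an object; the grip force is fixed at half the most. Time passes only in rows, so rows that do not move let the fingers close. It gives the time, the measured TCP pose, the force and the opening at its end, in the units of the state.
- state(): the state, without advancing time (a new reading comes with each control period).
- read_camera(name): name is "side" or "top" or "wrist"; returns (picture, depth): 420x560x3 uint8, red, green, blue; 420x560 float32, mm along the optical axis (not along the pixel's ray), 0 where there is no reading.
- calibration(name): a dict with "fx", "fy", "cx", "cy" (pixels), "R" (3x3) and "t" (3): a world point X has camera coordinates R X + t; the wrist camera has in their place "hand_eye" (4x4, takes a point from camera to tool coordinates, whose origin is the TCP and whose axes are the tool frame's). Camera axes: x right, y down, z forward; pixel columns grow to the right and rows downward; lengths in mm; the calibration is good to about 2 mm. A picture is of the moment at which its call begins: read the wrist's pose just before it. calibration takes no time and is no camera call.
- sign_off(): hands the job in, once; it reports no verdict.
The state is a dict: "time": time; "qpos": joint angles; "joint_vel": joint speeds; "joint_torque": joint torques, N m; "position": TCP position; "tool_rot": TCP orientation; "wrist_force": force on the tool from outside, world axes, zero at the start; "ft_torque": the same for the moment, N m; "grip_width": opening from 0.0 (shut) to 1.0 (fully open).
Only numpy, scipy, OpenCV 4.12 (cv2) and the standard library are available. Lean on these libraries where they do the work, as an engineer would, in place of code of your own. Each camera call takes 0.05 s, during which the arm holds its last target. There are 200 camera calls.

## Working session

There is one attempt and no reset: what is moved stays moved. The work goes in short steps, Python scripts to look and compute and a tool call to move; the robot and the scene stay as the last step left them, time stands still between calls to the robot, and variables do not carry over. Pictures are saved under pics/ and viewed, about 8 in all and at most 12, crops included, and the job is handed in when it is done.

Besides the shell and the picture viewer there is one more tool, called after "Call:" as a command line: name --argument value ..., lists and objects as JSON in quotes. step_arm: Moves the arm, as the interface text tells. Its arguments: {"type":"object","properties":{"plan":{"type":"array","items":{"type":"object","properties":{"dx":{"type":"number"},"dy":{"type":"number"},"dz":{"type":"number"},"wx":{"type":"number"},"wy":{"type":"number"},"wz":{"type":"number"}}}},"hand":{"type":"number"}},"required":["plan"]}

```bash
mkdir -p pics
python3 - <<'E'
from bench import *
import cv2, numpy as np
s=state();print(s)
for n in ["top","side","wrist"]:
    p,d=read_camera(n);np.savez(f"{n}0.npz",p=p,d=d);cv2.imwrite(f"pics/{n}0.png",p[:,:,::-1]);print(n,calibration(n))
E
```

```text
{'time': 0.0, 'qpos': array([ 1.10691232e+00,  8.79535606e-02,  1.37228376e+00, -2.10636884e-05,
        1.68354646e+00, -1.03079142e-01]), 'joint_vel': array([ 3.14115202e-04, -1.46791290e-04,  3.42758163e-04,  6.74911356e-04,
        8.04017766e-04, -6.31723131e-06]), 'joint_torque': array([ 2.60806519e-04, -3.40192902e+01, -3.02424932e+01,  7.16249761e-02,
        3.33456905e-02, -1.55718053e-04]), 'position': array([194.11122057, 514.48766751, 403.48949207]), 'tool_rot': array([-0.69488515,  0.69637681, -0.12708329,  0.12666415]), 'wrist_force': array([-0.86205129, -0.08716257, -0.15207019]), 'ft_torque': array([-0.01943173,  0.00859367, -0.05039806]), 'grip_width': 0.9997416954363064}
top {'fx': 424.50084751893644, 'fy': 424.50084751893644, 'cx': 285.0112636442038, 'cy': 203.53504600364403, 'R': array([[ 0.02247573, -0.99956931, -0.01886914],
       [-0.98613414, -0.01906168, -0.16485176],
       [ 0.16442109,  0.02231267, -0.98613785]]), 't': array([ -13.07172962,  558.05779541, 1062.4395004 ])}
side {'fx': 468.902860022186, 'fy': 468.902860022186, 'cx': 281.16734831192275, 'cy': 209.74959956320637, 'R': array([[-0.94813015, -0.31774595,  0.0093124 ],
       [-0.23709615,  0.6873565 , -0.6865322 ],
       [ 0.21174189, -0.65312982, -0.72703976]]), 't': array([ 513.65633842,  216.58021146, 1460.94916954])}
wrist {'fx': 357.3280295059125, 'fy': 357.3280295059125, 'cx': 278.6511496623163, 'cy': 212.68512573200914, 'hand_eye': array([[-3.81467478e-04,  9.59388253e-01,  2.82088701e-01,
        -8.24005172e+01],
       [-9.74849901e-04, -2.82088944e-01,  9.59387762e-01,
         1.95521816e+01],
       [ 9.99999452e-01,  9.09810878e-05,  1.04286730e-03,
        -9.18920267e-01],
       [ 0.00000000e+00,  0.00000000e+00,  0.00000000e+00,
         1.00000000e+00]])}
```

View pics/top0.png

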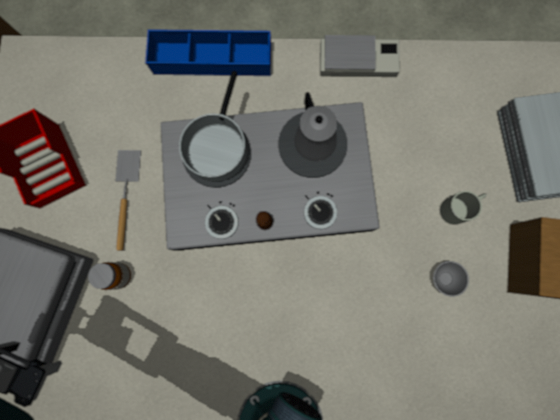

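View pics/side0.png

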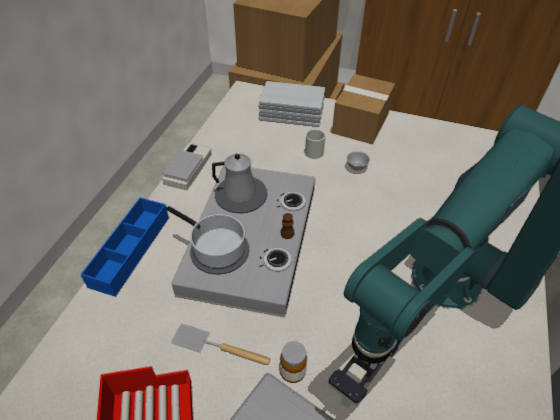

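The saucepan is on the left plate, so I turn the left dial, at top (222,221) and side (277,259). Next I measure it in both views.

```bash
cat > h.py <<'E'
import numpy as np, cv2
from bench import *
def ray(n,u,v,z):
    c=calibration(n);R,t=c["R"],c["t"];C=-R.T@t
    d=R.T@np.array([(u-c["cx"])/c["fx"],(v-c["cy"])/c["fy"],1]);return C+d*(z-C[2])/d[2]
E
python3 - <<'E'
from h import *
for n,seeds in (("top",[(222,221),(320,211)]),("side",[(277,259),(292,201)])):
    z=np.load(n+"0.npz");p=z["p"];g=cv2.cvtColor(p,cv2.COLOR_RGB2GRAY)
    for k,(u,v) in enumerate(seeds):
        c=g[v-22:v+22,u-22:u+22]
        m=(c<75).astype(np.uint8)
        nl,l,st,ce=cv2.connectedComponentsWithStats(m)
        i=1+np.argmax(st[1:,4]);pts=np.argwhere(l==i)[:,::-1].astype(np.float32)
        hull=cv2.convexHull(pts);e=cv2.fitEllipse(hull)
        uc,vc=e[0][0]+u-22,e[0][1]+v-22
        print(n,k,(uc,vc),e[1],st[i],"depth",z["d"][v,u],ray(n,uc,vc,89))
        # pointer: bright pixels inside disc
        cv2.imwrite(f"pics/{n}_d{k}.png",cv2.resize(p[v-22:v+22,u-22:u+22,::-1],(300,300),interpolation=cv2.INTER_CUBIC))
# hob axis and pan
a=[cv2.imread(f"pics/{n}_d{k}.png") for n in("top","side") for k in(0,1)]
cv2.imwrite("pics/dials.png",np.vstack([np.hstack(a[:2]),np.hstack(a[2:])]))
E
```

```text
top 0 (220.73602104187012, 221.48499298095703) (23.379316329956055, 23.746959686279297) [ 10  11  23  24 419] depth 1055.9022 [502.50062235 157.23083219  89.        ]
top 1 (320.25826263427734, 211.7239170074463) (23.30598258972168, 23.514427185058594) [ 11  11  24  24 414] depth 1059.4048 [532.04467149 -90.85606321  89.        ]
side 0 (276.92711639404297, 258.22721099853516) (16.131994247436523, 19.88298225402832) [ 12  13  21  17 230] depth 1393.7098 [503.07846862 157.85653182  89.        ]
side 1 (292.52850914001465, 200.01937675476074) (12.78664493560791, 17.420778274536133) [ 14  15  18  13 171] depth 1563.2384 [532.66108651 -89.79011759  89.        ]
```

View pics/dials.png

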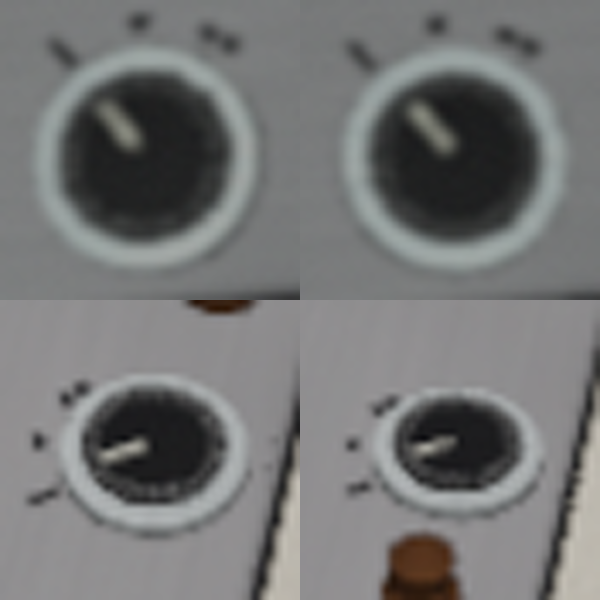

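Both views put the left dial at about (502.8, 157.5), with the dials 249.6 mm apart as expected and both pointers at the bar. Now I work out the approach.

```bash
cat >> h.py <<'E'
from scipy.spatial.transform import Rotation as Ro
D=np.array([502.8,157.5,89.]);HY=np.arctan2(29.5,248)
def rot(s): return Ro.from_quat(np.roll(s["tool_rot"],-1))
def rel():
    s=state();R=rot(s).as_matrix();tip=s["position"]+199*R[:,1];v=tip-D
    print("t",s["time"],"tip",tip.round(1),"tip-D hob x,y,z",np.round([v[0]*np.cos(HY)+v[1]*np.sin(HY),-v[0]*np.sin(HY)+v[1]*np.cos(HY),v[2]],1),"r",np.hypot(v[0],v[1]).round(1),"ang",np.degrees(np.arctan2(v[1],v[0])-HY).round(1)%360)
    print("F",s["wrist_force"].round(1),"grip",s["grip_width"],"q",s["qpos"].round(2));return s,R
E
python3 - <<'E'
from h import *
s,R=rel();print(R.round(3))
# target: tip at hob angle 200deg r17, z 115; tool z tangential
for a in (197,):
    w=np.radians(a)+HY;rad=np.array([np.cos(w),np.sin(w),0])
    tip=D+17*rad;tip[2]=130
    for sx in (1,-1):
        x=sx*rad;y=np.array([0,0,-1.]);T=np.c_[x,y,np.cross(x,y)]
        print("turn (tool rv deg)",np.degrees(Ro.from_matrix(R.T@T).as_rotvec()).round(1),"shift world",(tip-199*y-s["position"]).round(1),"shift tool",(R.T@(tip-199*y-s["position"])).round(1))
E
```

```text
t 0.15 tip [194.  514.2 204.8] tip-D hob x,y,z [-264.5  390.7  115.8] r 471.8 ang 124.1
F [-0.2 -0.3  0.3] grip 1.0007093157466358 q [ 1.11  0.09  1.37 -0.    1.68 -0.1 ]
[[ 0.936 -0.001  0.353]
 [-0.353 -0.002  0.936]
 [-0.    -1.    -0.002]]
turn (tool rv deg) [1.000e-01 1.355e+02 1.000e-01] shift world [ 293.1 -363.9  -74.8] shift tool [ 402.7   75.1 -236.8]
turn (tool rv deg) [  0.1 -44.5  -0. ] shift world [ 293.1 -363.9  -74.8] shift tool [ 402.7   75.1 -236.8]
```

Call:
step_arm --hand 0 --plan '[{"dx": 0.0336, "dz": -0.0197}, {"dx": 0.0336, "dz": -0.0197}, {"dx": 0.0336, "dz": -0.0197}, {"dx": 0.0336, "dz": -0.0197}, {"dx": 0.0336, "dz": -0.0197}, {"dx": 0.0336, "dz": -0.0197}, {"dx": 0.0336, "dz": -0.0197}, {"dx": 0.0336, "dz": -0.0197}, {"dx": 0.0336, "dz": -0.0197}, {"dx": 0.0336, "dz": -0.0197}, {"dx": 0.0336, "dz": -0.0197}, {"dx": 0.0336, "dz": -0.0197}, {"wy": -7.4}, {"wy": -7.4}, {"wy": -7.4}, {"wy": -7.4}, {"wy": -7.4}, {"wy": -7.4}, {}]'

```text
invalid input
```

```bash
cat >> h.py <<'E'
def go(a,z,r=17):
    s,R=rel();w=np.radians(a)+HY;rad=np.array([np.cos(w),np.sin(w),0])
    tip=D+r*rad;tip[2]=z;x=-rad;y=np.array([0,0,-1.]);T=np.c_[x,y,np.cross(x,y)]
    print("turn",np.degrees(Ro.from_matrix(R.T@T).as_rotvec()).round(1),"shift of tip, tool axes",(R.T@(tip-199*R[:,1]-s["position"])).round(1))
E
python3 - <<'E'
from h import *
go(197,130)
p,d=read_camera("wrist");cv2.imwrite("pics/w1.png",p[:,:,::-1])
s=state();R=rot(s).as_matrix();c=calibration("wrist");H=np.linalg.inv(c["hand_eye"])
for n,X in (("dial",D),("tip",s["position"]+199*R[:,1])):
    q=H[:3,:3]@(R.T@(X-s["position"]))+H[:3,3];print(n,c["fx"]*q[0]/q[2]+c["cx"],c["fy"]*q[1]/q[2]+c["cy"])
E
```

```text
t 0.15 tip [194.  514.2 204.8] tip-D hob x,y,z [-264.5  390.7  115.8] r 471.8 ang 124.1
F [-0.2 -0.3  0.3] grip 1.0007093157466358 q [ 1.11  0.09  1.37 -0.    1.68 -0.1 ]
turn [  0.1 -44.5  -0. ] shift of tip, tool axes [ 402.7   75.1 -236.5]
dial 89.54626171633552 544.6706379679844
tip 279.9538785518252 264.6806396569822
```

View pics/w1.png

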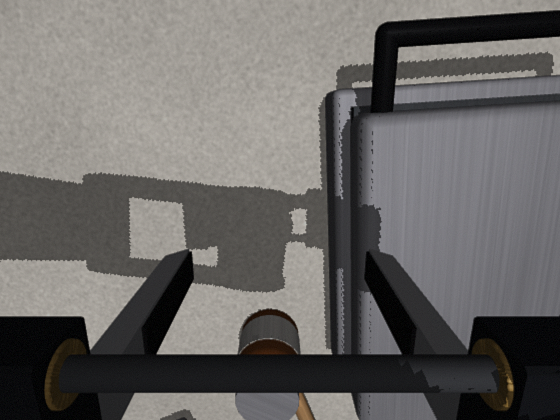

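The move was refused, so the arm hasn't moved. The wrist view shows only the jar, at (265,340) well below the fingers, and the tray to the right. I'll retry with every field given.

Call:
step_arm --hand 0 --plan '[{"dx": 0.0336, "dy": 0, "dz": -0.0197, "wx": 0, "wy": 0, "wz": 0}, {"dx": 0.0336, "dy": 0, "dz": -0.0197, "wx": 0, "wy": 0, "wz": 0}, {"dx": 0.0336, "dy": 0, "dz": -0.0197, "wx": 0, "wy": 0, "wz": 0}, {"dx": 0.0336, "dy": 0, "dz": -0.0197, "wx": 0, "wy": 0, "wz": 0}, {"dx": 0.0336, "dy": 0, "dz": -0.0197, "wx": 0, "wy": 0, "wz": 0}, {"dx": 0.0336, "dy": 0, "dz": -0.0197, "wx": 0, "wy": 0, "wz": 0}, {"dx": 0.0336, "dy": 0, "dz": -0.0197, "wx": 0, "wy": 0, "wz": 0}, {"dx": 0.0336, "dy": 0, "dz": -0.0197, "wx": 0, "wy": 0, "wz": 0}, {"dx": 0.0336, "dy": 0, "dz": -0.0197, "wx": 0, "wy": 0, "wz": 0}, {"dx": 0.0336, "dy": 0, "dz": -0.0197, "wx": 0, "wy": 0, "wz": 0}, {"dx": 0.0336, "dy": 0, "dz": -0.0197, "wx": 0, "wy": 0, "wz": 0}, {"dx": 0.0336, "dy": 0, "dz": -0.0197, "wx": 0, "wy": 0, "wz": 0}, {"dx": 0, "dy": 0, "dz": 0, "wx": 0, "wy": -7.4, "wz": 0}, {"dx": 0, "dy": 0, "dz": 0, "wx": 0, "wy": -7.4, "wz": 0}, {"dx": 0, "dy": 0, "dz": 0, "wx": 0, "wy": -7.4, "wz": 0}, {"dx": 0, "dy": 0, "dz": 0, "wx": 0, "wy": -7.4, "wz": 0}, {"dx": 0, "dy": 0, "dz": 0, "wx": 0, "wy": -7.4, "wz": 0}, {"dx": 0, "dy": 0, "dz": 0, "wx": 0, "wy": -7.4, "wz": 0}]'

```text
time: 2.0
position: [499.5, 135.3, 397.7]
tool_rot: [-0.689, 0.691, 0.153, -0.159]
wrist_force: [-0.9, -0.0, 0.4]
grip_width: 0.004
```

Run:
```python
from h import *
go(197,130)
```

```text
t 2.0 tip [498.  134.5 198.7] tip-D hob x,y,z [ -7.5 -22.3 109.7] r 23.5 ang 251.4
F [-0.9 -0.   0.4] grip 0.00406898010844136 q [ 0.16  0.02  1.46 -0.    1.67 -1.86]
turn [ 0.   1.7 -0.5] shift of tip, tool axes [-2.1 68.7 19.3]
```

Call:
step_arm --plan '[{"dx": -0.002, "dy": 0, "dz": 0.01, "wx": 0, "wy": 0.9, "wz": -0.25}, {"dx": -0.002, "dy": 0, "dz": 0.0095, "wx": 0, "wy": 0.9, "wz": -0.25}, {"dx": 0, "dy": 0.03, "dz": 0, "wx": 0, "wy": 0, "wz": 0}, {"dx": 0, "dy": 0.03, "dz": 0, "wx": 0, "wy": 0, "wz": 0}, {"dx": 0, "dy": 0.008, "dz": 0, "wx": 0, "wy": 0, "wz": 0}, {"dx": 0, "dy": 0, "dz": 0, "wx": 0, "wy": 0, "wz": 0}]'

```text
time: 2.6
position: [485.5, 154.3, 328.8]
tool_rot: [0.694, -0.693, -0.14, 0.138]
wrist_force: [0.1, -0.5, 0.9]
grip_width: 0.006
```

Run:
```python
from h import *
go(197,100)
p,d=read_camera("wrist");cv2.imwrite("pics/w2.png",p[:,:,::-1])
```

```text
t 2.6 tip [485.9 154.7 129.8] tip-D hob x,y,z [-17.1  -0.8  40.8] r 17.1 ang 182.6
F [ 0.1 -0.5  0.9] grip 0.006198245915182847 q [ 0.2   0.02  1.59  0.    1.53 -1.77]
turn [-0.  -1.1  0.2] shift of tip, tool axes [-0.4 29.8 -4.3]
```

View pics/w2.png

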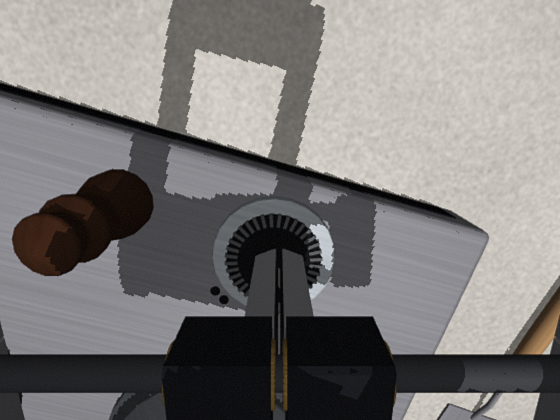

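The closed fingertips are over the left dial at (275,245), and the pepper mill at (80,220) is well clear. I'll correct the sideways error and come down.

Call:
step_arm --plan '[{"dx": 0, "dy": 0.01, "dz": -0.0045, "wx": 0, "wy": -1, "wz": 0.2}, {"dx": 0, "dy": 0.012, "dz": 0, "wx": 0, "wy": 0, "wz": 0}, {"dx": 0, "dy": 0.01, "dz": 0, "wx": 0, "wy": 0, "wz": 0}, {"dx": 0, "dy": 0, "dz": 0, "wx": 0, "wy": 0, "wz": 0}]'

```text
time: 3.05
position: [488.6, 150.0, 298.6]
tool_rot: [0.692, -0.692, -0.147, 0.143]
wrist_force: [0.1, -0.4, 0.0]
grip_width: 0.002
```

Run:
```python
from h import *
go(197,90)
```

```text
t 3.05 tip [489.8 150.4  99.6] tip-D hob x,y,z [-13.7  -5.5  10.6] r 14.8 ang 202.0
F [ 0.1 -0.4  0. ] grip 0.0019605502813812518 q [ 0.19  0.04  1.63  0.    1.46 -1.8 ]
turn [ 0.  -0.1  0.4] shift of tip, tool axes [-2.3  9.6  1.3]
```

Call:
step_arm --plan '[{"dx": -0.001, "dy": 0.005, "dz": 0.001, "wx": 0, "wy": 0, "wz": 0.4}, {"dx": 0, "dy": 0.003, "dz": 0, "wx": 0, "wy": 0, "wz": 0}, {"dx": 0, "dy": 0, "dz": 0, "wx": 0, "wy": 0, "wz": 0}]'

```text
time: 3.35
position: [487.4, 150.5, 290.1]
tool_rot: [-0.692, 0.692, 0.145, -0.145]
wrist_force: [-0.5, -0.2, 1.0]
grip_width: 0.005
```

Run:
```python
from h import *
go(197,89)
```

```text
t 3.35 tip [487.3 150.3  91.1] tip-D hob x,y,z [-16.2  -5.3   2.1] r 17.1 ang 198.2
F [-0.5 -0.2  1. ] grip 0.004803810367875547 q [ 0.19  0.05  1.64 -0.    1.45 -1.79]
turn [ 0.  -0.2 -0.1] shift of tip, tool axes [0.1 2.1 0.4]
```

Call:
step_arm --plan '[{"dx": 0, "dy": 0.002, "dz": 0, "wx": 0, "wy": 0, "wz": 0}, {"dx": 0, "dy": 0.001, "dz": 0, "wx": 0, "wy": 0, "wz": 0}, {"dx": 0, "dy": 0, "dz": 0, "wx": 0, "wy": 0, "wz": 0}]'

```text
time: 3.65
position: [487.6, 150.6, 288.6]
tool_rot: [-0.692, 0.693, 0.145, -0.144]
wrist_force: [-0.0, -0.8, 0.9]
grip_width: 0.003
```

Call:
step_arm --plan '[{"dx": 0, "dy": 0.001, "dz": 0, "wx": 0, "wy": 0, "wz": 0}, {"dx": 0, "dy": 0.001, "dz": 0, "wx": 0, "wy": 0, "wz": 0}, {"dx": 0, "dy": 0, "dz": 0, "wx": 0, "wy": 0, "wz": 0}]'

```text
time: 3.95
position: [487.6, 150.6, 288.2]
tool_rot: [-0.692, 0.693, 0.146, -0.144]
wrist_force: [-1.5, -0.1, 3.6]
grip_width: 0.003
```

Call:
step_arm --plan '[{"dx": 0, "dy": 0.002, "dz": 0, "wx": 0, "wy": 0, "wz": 0}, {"dx": 0, "dy": 0.002, "dz": 0, "wx": 0, "wy": 0, "wz": 0}]'

```text
time: 4.15
position: [487.5, 150.6, 286.1]
tool_rot: [-0.692, 0.693, 0.146, -0.144]
wrist_force: [-4.1, -0.8, 11.2]
grip_width: 0.002
```

Run:
```python
from h import *
go(197,87)
```

```text
t 4.15 tip [488.2 150.4  87.1] tip-D hob x,y,z [-15.4  -5.3  -1.9] r 16.3 ang 199.1
F [-4.1 -0.8 11.2] grip 0.001502566531499244 q [ 0.19  0.05  1.65 -0.    1.44 -1.79]
turn [ 0.1 -0.1  0.2] shift of tip, tool axes [-0.8  0.1  0.6]
```

Call:
step_arm --plan '[{"dx": 0, "dy": 0.0006, "dz": 0.0015, "wx": 0, "wy": 4, "wz": 0}, {"dx": 0, "dy": 0.0006, "dz": 0.0015, "wx": 0, "wy": 4, "wz": 0}, {"dx": 0, "dy": 0.0006, "dz": 0.0015, "wx": 0, "wy": 4, "wz": 0}, {"dx": 0, "dy": 0.0006, "dz": 0.0015, "wx": 0, "wy": 4, "wz": 0}]'

```text
time: 4.55
position: [486.3, 155.0, 287.8]
tool_rot: [-0.704, 0.708, 0.046, -0.04]
wrist_force: [-2.2, -2.0, 6.0]
grip_width: 0.005
```

Run:
```python
from h import *
go(178,87)
p,d=read_camera("wrist");cv2.imwrite("pics/w3.png",cv2.resize(p[180:340,180:380,::-1],(800,640))[:600])
```

```text
t 4.55 tip [487.9 153.8  88.8] tip-D hob x,y,z [-15.2  -1.9  -0.2] r 15.3 ang 187.1
F [-2.2 -2.   6. ] grip 0.004516856604879802 q [ 0.2   0.05  1.64 -0.01  1.44 -1.49]
turn [0.4 2.2 0.4] shift of tip, tool axes [-1.8  1.8  2.5]
```

View pics/w3.png

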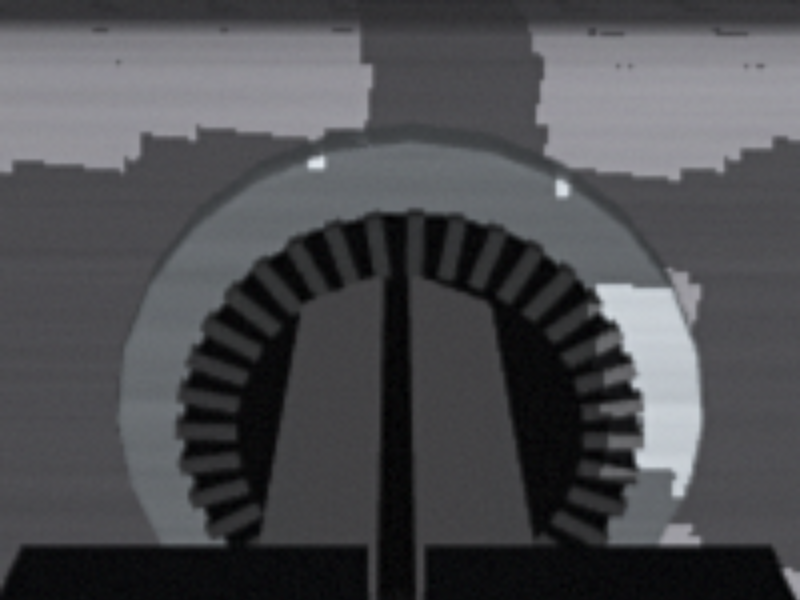

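The fingertips rest on the dial, but they have moved only 12° and the pressure is falling. I'll keep dragging with more downward push.

Call:
step_arm --plan '[{"dx": -0.0005, "dy": 0.002, "dz": 0.001, "wx": 0, "wy": 1, "wz": 0}, {"dx": -0.0003, "dy": 0.0015, "dz": 0.0018, "wx": 0, "wy": 4, "wz": 0}, {"dx": -0.0003, "dy": 0.0015, "dz": 0.0018, "wx": 0, "wy": 4, "wz": 0}, {"dx": -0.0003, "dy": 0.0015, "dz": 0.0018, "wx": 0, "wy": 4, "wz": 0}]'

```text
time: 5.0
position: [485.2, 160.1, 286.5]
tool_rot: [-0.703, 0.709, -0.036, 0.046]
wrist_force: [-3.0, -0.6, 9.5]
grip_width: 0.006
```

Run:
```python
from h import *
go(170,87)
```

```text
t 5.0 tip [487.9 158.2  87.5] tip-D hob x,y,z [-14.7   2.5  -1.5] r 14.9 ang 170.5
F [-3.  -0.6  9.5] grip 0.005997165578562091 q [ 0.21  0.05  1.65 -0.01  1.43 -1.24]
turn [ 0.5 -3.5  0.8] shift of tip, tool axes [-2.1  0.5 -0. ]
```

Call:
step_arm --plan '[{"dx": 0, "dy": -0.008, "dz": 0, "wx": 0, "wy": 0, "wz": 0}, {"dx": 0, "dy": -0.03, "dz": 0, "wx": 0, "wy": 0, "wz": 0}, {"dx": 0, "dy": -0.04, "dz": 0, "wx": 0, "wy": 0, "wz": 0}, {"dx": 0, "dy": -0.03, "dz": 0, "wx": 0, "wy": 0, "wz": 0}, {"dx": -0.04, "dy": 0, "dz": 0, "wx": 0, "wy": 0, "wz": 0}, {"dx": -0.04, "dy": 0, "dz": 0, "wx": 0, "wy": 0, "wz": 0}, {"dx": -0.04, "dy": 0, "dz": 0, "wx": 0, "wy": 0, "wz": 0}, {"dx": -0.04, "dy": 0, "dz": 0, "wx": 0, "wy": 0, "wz": 0}, {"dx": 0, "dy": 0, "dz": 0, "wx": 0, "wy": 0, "wz": 0}, {"dx": 0, "dy": 0, "dz": 0, "wx": 0, "wy": 0, "wz": 0}]'

```text
time: 6.0
position: [321.6, 179.9, 392.2]
tool_rot: [-0.704, 0.708, -0.034, 0.045]
wrist_force: [0.3, 0.1, -0.3]
grip_width: 0.008
```

Run:
```python
from h import *
rel();a=[];o=[]
for n,sd in (("top",[(222,221),(320,211)]),("side",[(277,259),(292,201)])):
    p,d=read_camera(n);np.savez(n+"1.npz",p=p,d=d)
    for f in (np.load(n+"0.npz")["p"],p):
        pass
    for u,v in sd: a.append(cv2.resize(p[v-22:v+22,u-22:u+22,::-1],(300,300),interpolation=cv2.INTER_CUBIC))
    df=cv2.absdiff(np.load(n+"0.npz")["p"],p).max(2);print(n,(df>40).sum())
cv2.imwrite("pics/d1.png",np.vstack([np.hstack(a[:2]),np.hstack(a[2:])]))
```

```text
t 6.0 tip [324.5 178.4 193.2] tip-D hob x,y,z [-174.6   41.8  104.2] r 179.6 ang 166.5
F [ 0.3  0.1 -0.3] grip 0.007915797189265073 q [ 0.36 -0.33  1.77 -0.01  1.69 -1.1 ]
top 23486
side 30492
```

View pics/d1.png

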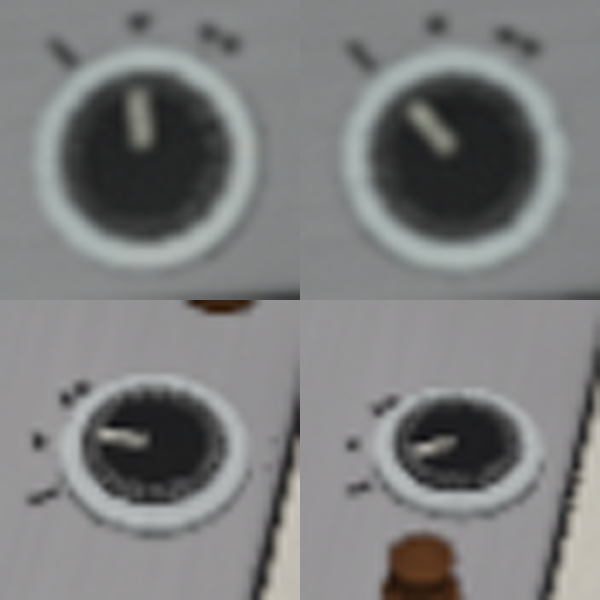

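The left pointer now lies at the single dot and the right one is still at the bar. I'll check both angles and the other objects in numbers, then hand in.

Run:
```python
from h import *
C=[D,np.array([532.3,-90.3,89])]
for k in (0,1):
  for n in ("top","side"):
    for t in "01":
      p=np.load(n+t+".npz")["p"];g=p.min(2).astype(float);c=calibration(n)
      q=c["R"]@C[k]+c["t"];u0,v0=c["fx"]*q[0]/q[2]+c["cx"],c["fy"]*q[1]/q[2]+c["cy"]
      P=[];W=[]
      for v in range(int(v0)-12,int(v0)+13):
        for u in range(int(u0)-12,int(u0)+13):
          X=ray(n,u,v,89)-C[k];r=np.hypot(*X[:2])
          if 8<r<23 and g[v,u]>70: P.append(X[:2]);W.append(g[v,u]-60)
      m=np.average(P,axis=0,weights=W)
      print("dial",k,n,t,"cw angle from hob back (deg)",-np.degrees(np.arctan2(m[1],m[0])-HY).round(1),len(P))
a,b=[np.load(f"top{t}.npz")["p"] for t in "01"]
for nm,(u,v,r) in dict(pan=(214,148,42),pot=(314,140,42),mill=(264,220,12),mug=(462,207,24),bowl=(449,277,22),jar=(110,275,22),spatula=(125,200,55)).items():
    f=lambda i:np.float32(cv2.cvtColor(i,cv2.COLOR_RGB2GRAY)[v-r:v+r,u-r:u+r])
    print(nm,"shift px",np.round(cv2.phaseCorrelate(f(a),f(b)),2) if 0 else [np.round(x,2) for x in cv2.phaseCorrelate(f(a),f(b))],"diff",np.abs(f(a)-f(b)).mean().round(1))
print(state()["wrist_force"].round(1))
sign_off()
```

```text
dial 0 top 0 cw angle from hob back (deg) -33.7 18
dial 0 top 1 cw angle from hob back (deg) -2.5 21
dial 0 side 0 cw angle from hob back (deg) -21.7 11
dial 0 side 1 cw angle from hob back (deg) 7.2 13Traceback (most recent call last):
  File "<stdin>", line 11, in <module>
  File "h.py", line 4, in ray
    c=calibration(n);R,t=c["R"],c["t"];C=-R.T@t
ValueError: time passes only in moves, steps and waits
```

The call limit cut the script short. The two views disagree slightly on the turn (31° and 29°, against 34.4° nominal), so I'll refine before handing in.

Run:
```python
from h import *
C=[D,np.array([532.3,-90.3,89])]
for n in ("top","side"):
  c=calibration(n);K=np.array([[c["fx"],0,c["cx"]],[0,c["fy"],c["cy"]],[0,0,1]])
  for k in (0,1):
    # homography: rectified patch (4 px/mm, up = hob back, right = hob -y) -> image
    ex=np.array([np.cos(HY),np.sin(HY),0]);ey=np.array([-np.sin(HY),np.cos(HY),0])
    A=np.c_[-ey/4,-ex/4,C[k]+35*ex+35*ey];H=K@(c["R"]@A+np.outer(c["t"],[0,0,1]))
    for t in "01":
      p=np.load(n+t+".npz")["p"].min(2).astype(np.float32)
      w=cv2.warpPerspective(p,H,(280,280),flags=cv2.INTER_CUBIC|cv2.WARP_INVERSE_MAP)
      yy,xx=np.mgrid[:280,:280]-140;r=np.hypot(xx,yy)/4
      m=((w>75)&(r<25)).astype(np.uint8)
      nl,l,st,ce=cv2.connectedComponentsWithStats(m);i=1+np.argmax(st[1:,4])
      pts=np.argwhere(l==i)[:,::-1].astype(np.float32)-140
      vx,vy,x0,y0=cv2.fitLine(pts,cv2.DIST_L2,0,.01,.01).ravel()
      if vy>0:vx,vy=-vx,-vy
      print(n,"dial",k,t,"line dir",np.degrees(np.arctan2(vx,-vy)).round(1),"centroid dir",np.degrees(np.arctan2(x0,-y0)).round(1),len(pts))
a,b=[np.load(f"top{t}.npz")["p"] for t in "01"]
for nm,(u,v,r) in dict(pan=(214,148,42),pot=(314,140,42),mill=(264,220,12),mug=(462,207,24),bowl=(449,277,22),jar=(110,275,22),spatula=(125,200,50)).items():
    f=lambda i:np.float32(cv2.cvtColor(i,cv2.COLOR_RGB2GRAY)[v-r:v+r,u-r:u+r])
    print(nm,np.round(cv2.phaseCorrelate(f(a),f(b))[0],2),np.abs(f(a)-f(b)).mean().round(1))
```

```text
top dial 0 0 line dir -34.1 centroid dir -33.9 2234
top dial 0 1 line dir -2.3 centroid dir -2.4 2812
top dial 1 0 line dir -34.9 centroid dir -30.0 2342
top dial 1 1 line dir -34.4 centroid dir -30.1 2697
side dial 0 0 line dir -34.3 centroid dir -21.0 2811
side dial 0 1 line dir -0.9 centroid dir 10.3 2627
side dial 1 0 line dir -36.7 centroid dir -16.6 3200
side dial 1 1 line dir -37.6 centroid dir -17.1 3458
pan [-0.01  0.  ] 11.0
pot [-0.01 -0.  ] 8.9
mill [-0.12  0.01] 8.0
mug [0.08 0.11] 11.3
bowl [0.5  0.51] 10.7
jar [0.3  0.17] 18.1
spatula [-0.02  0.  ] 12.9
```

Run:
```python
from bench import *
s=state();print(s["time"],s["wrist_force"].round(1),sign_off())
```

```text
the job is handed in; nothing more can be done
6.1 [ 0.6 -0.  -0.1] None
```

The left dial, in front of the plate carrying the saucepan, is now at setting one, and the job is handed in at 6.1 s. I pressed the closed fingertips on it at about 6–11 N, roughly 15–17 mm off the axis, dragged it clockwise, lifted off and backed away.

- **Left dial:** the pointer line fit reads -2.3° (top camera) and -0.9° (side camera) from the hob's back, about 0.56–0.58 rad. The allowed range is 0.5–0.7.
- **Right dial:** still at off, unchanged to within 1° in both views.
- **Pans and loose things:** image shifts between the start and end top views were under 1 pixel (about 2.5 mm) for all seven.
- **Contact:** wrist force is about 0.6 N or less, with the fingertips about 180 mm from the dial and 190 mm above the bench.

**Checks that disagreed or failed:**
- A first, cruder estimate of the pointer angle was 7–13° off in the side view because stray bright pixels pulled it. The line fit replaced it, but the two views still differ by 1.4°.
- My first move call was refused because not every field was filled in.
- One checking script stopped early on an interface limit; I reran it in full before handing in.

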